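Hold a thin-walled turned tumbler in the padded jig for rim sanding

TASK

The rim of the tall thin-walled wooden tumbler is to be sanded next, so hold it in the padded jig: slide the jig's carriage back, stand the tumbler upright on the bed in the V, then slide the carriage up again until its sprung pad holds the tumbler in the V with the spring pressed in about halfway, and let go. The shell is so thin that it cracks under a firm grip or a hard push, so handle it gently, and leave the short thick beaker and the other things on the bench where they are.

Things in the scene. Friction and masses are not known exactly. Their poses are not given: they have to be found in the camera images.
- tumbler: tall thin-walled tumbler of pale turned wood, open at the top, 95 mm tall, wall 3 mm, about 60 g, standing loose on the bench. Outside diameter 54 mm from the foot to 52 mm up, then flaring to 60 mm at the rim. Origin: centre of its underside, z up. It cracks if gripped with over 15 N on each finger, if set down or pushed against the jig with over 20 N in all, or if tipped over
- beaker: short thick-walled beaker of the same pale wood, 58 mm in diameter, 60 mm tall, standing on the bench near the tumbler (the two may be swapped); not to be moved. Origin: centre of its underside
- jig: padded holding jig screwed to the bench: plywood board 110 x 270 mm, bed 18 mm above the bench, 8 mm high aluminium rails along both long sides (86 mm apart). Origin: centre of the board's underside; y axis along the track. At the -y end a fixed 90 degree V block lined with cork, top 68 mm above the bench, open toward +y. Reaches 82 mm in x and 135 mm in y either side of the origin
- seat (a point): point on top of the bed (18 mm above the bench) where the centre of the tumbler's underside is when the tumbler touches both faces of the V, 38 mm out from the bottom of the V; axes as the jig's. A tumbler that stands up to 20 mm further out along the jig's +y is pushed home into the V by the pad
- carriage (a joint): slide of the carriage along the track, m: 0 nearest the V, growing along the jig's +y (opening) to 0.105. It takes 6 N to move and stays where it is left; starts almost closed. The relaxed pad's face lies at jig y = -0.075 + this value: it first touches a seated tumbler at 0.037, and each mm of closing from there presses the spring in by 1 mm
- pad (a joint): how far the spring of the pad is pressed in, m: 0 relaxed, 0.012 hard against its stop, where it no longer gives and a tumbler between pad and V is crushed (more than 0.0115). The spring presses with 0.7 N when just touched and 0.35 N more for each mm. As it goes in, the end of a steel rod comes out of the carriage's back by as much (3 mm shows when relaxed)
- knob (a point): middle of the grip of the turned dark wood knob on the carriage, on its axis, 88 mm above the bench: 24 mm in diameter, upright, free to grasp from above; the carriage's flat top is 23 mm below this point, the knob's top 24 mm above it. It lies 62 mm behind the pad's face along the jig's +y
- pad_face (a point): centre of the cork face (40 x 40 mm) of the sprung pad on the carriage, 44 mm above the bench, looking toward the V
- sander: cork sanding block 60 x 104 x 32 mm lying on the bench; not to be moved
- pencil: pencil, 7 mm thick, 117 mm long, lying on the bench; not to be moved
- coaster: thin wooden disc, 77 mm in diameter, 8 mm thick, lying on the bench; not to be moved
- square: try square, 144 x 95 x 15 mm, lying on the bench; not to be moved
Mind the look-alikes: they are no part of the job. What is shaped like the tumbler but red or turquoise is not meant.

How it is judged (in metres and radians):
On the way, in this order (a step that is already met when the one before it is completed fails the run):
1. the carriage is slid back, opening the jig wide enough for the tumbler (value of joint carriage above 0.05 m), for 0.2 s.
2. the tumbler stands upright on the bed between V and pad, the spring still relaxed (horizontal distance between tumbler and seat below 0.045 m and z of tumbler in the frame of seat below 0.003 m and angle between tumbler's own z axis and vertical below 0.1 rad and value of joint pad below 0.002 m), for 0.2 s.
At the end, for the whole second after the job is handed in: the tumbler stands upright (within 0.06 rad) on the jig's bed, at rest, within 4 mm of its seat in the V, held by the sprung pad with its spring pressed in by 3 to 9 mm (half of its travel is 6 mm) (horizontal distance between tumbler and seat below 0.004 m and z of tumbler in the frame of seat between -0.003 and 0.003 m and angle between tumbler's own z axis and vertical below 0.06 rad and value of joint pad between 0.003 and 0.009 m and linear speed of tumbler below 0.01 m/s); the robot touches nothing.
It fails at once if the tumbler is gripped with more than 15 N on each finger (30 N on both together) and cracks (contact force between the fingers and tumbler above 30 N).
It fails at once if the tumbler is set down or pushed against the jig with more than 20 N of contact force in all (bed, V and pad together) and cracks (contact force between tumbler and jig above 20 N).
It fails at once if the pad's spring is driven against its stop (over 11.5 mm) with the tumbler in the V, crushing it (value of joint pad above 0.0115 m and horizontal distance between tumbler and seat below 0.01 m).
It fails at once if the tumbler is tipped over (angle between tumbler's own z axis and vertical above 0.7 rad).
It fails at once if the beaker or another thing on the bench is moved by more than 30 mm (distance of any of beaker, sander, pencil, coaster, square from where it was at the start of the episode above 0.03 m).
It also fails if it takes over 72 s, if anything falls off the work surface, if the arm or the gripper's body presses on something with over 40 N, if the wrist force passes 120 N, or if a joint passes its speed limit or range.

ROBOT

A 6-joint arm with a two-finger parallel gripper is mounted at the origin on a cart in front of the work surface, level with it; the furniture and walls round the work are solid. World frame = base frame: x ahead of the robot, y to its left, z up, the work surface at z = 0. Lengths are in m, angles in degrees, forces in N, time in s.
With the tool pointing down it reaches from about 0.4 to 0.825 m from the base axis. Payload 7 kg.
Tool frame: the origin (TCP) lies midway between the tips of the shut fingers; the grasp point (between the pads) lies 19 mm behind it; z points along the fingers, y is the line along which they close (so a half turn about z gives the same grasp; the last joint's range is limited). The gripper opens to 88 mm and grips with 3 to 60 N. Pads are 19 mm wide; open, the fingers measure 130 mm over their backs; the gripper's body (78 mm by 193 mm) begins 47 mm behind the grasp point.
Start: joints at [-58.837, 20.546, 0.682, 0, -70.136, -16.507], TCP at [0.171, -0.653, 0.227] pointing down, gripper open.
Joint ranges: [-176.03, 176.03], [-82.01, 121.73], [-58.28, 71.71], [-173.87, 95.51], [-174.79, -0.11], [-173.66, 173.66]. Speed limits (degrees/s): [136.94, 136.94, 172.46, 180, 180, 180].

INTERFACE

Orientations are given as a 3x3 rotation matrix whose columns are the frame's x, y, z axes.
In Python, from rig import robot gives the robot as it stands. Calls block until the motion is done:
- robot.goto(position, orientation): joint-space move of the TCP to a pose.
- robot.servo_line(position, ori=None, speed=0.15): straight line of the TCP; ori=None keeps the orientation; speed is the mean speed in m/s.
- robot.movej(angles): joint-space move.
- robot.move_gripper(opening): opening from 0.0 (shut) to 1.0 (fully open); the grip force is fixed at half the most; returns when the fingers have stopped.
- robot.dwell(seconds).
- robot.ik(position, orientation): joint angles nearest the present ones, or None.
- robot.grab_frame(name): name is "scene" or "top" or "wrist"; returns (picture, depth): 400x640x3 uint8, red, green, blue; 400x640 float32, m along the optical axis (not along the pixel's ray), 0 where there is no reading.
- robot.camera_info(name): a dict with "vfov" (degrees; the focal length in pixels is half the picture's height over the tangent of half this angle, whatever the lens; pixels are square), "cx", "cy" (the principal point, pixels), "view" (4x4, takes a point from world to camera coordinates); the wrist camera has in their place "T_tool_cam" (4x4, takes a point from camera to tool coordinates, whose origin is the TCP and whose axes are the flange's). Camera axes: x right, y down, z forward; pixel columns grow to the right and rows downward; lengths in m; the calibration is good to about 2 mm. A picture is of the moment at which its call begins: read the wrist's pose just before it. camera_info takes no time and is no camera call.
A pose or a line that the arm cannot do raises robot.Unreachable and nothing moves.
- robot.job_done(): hands the job in; it is judged then, once.
Readings, each from a call of its own:
- robot.read_t(): time.
- robot.read_qpos(): joint angles.
- robot.read_qvel(): joint speeds.
- robot.read_effort(): joint torques, N m.
- robot.read_position(): TCP position.
- robot.read_tcp_rot(): TCP orientation.
- robot.read_force(): force on the tool from outside, world axes, zero at the start.
- robot.read_ft_torque(): the same for the moment, N m.
- robot.read_grip_width(): opening from 0.0 (shut) to 1.0 (fully open).
- robot.read_finger_force(): force on a finger pad.
Only numpy, scipy, OpenCV 4.12 (cv2) and the standard library are available. Lean on these libraries where they do the work, as an engineer would, in place of code of your own. Each camera call takes 0.05 s, during which the arm holds its last target. There are 200 camera calls.

## Working session

There is one attempt and no reset: what is moved stays moved. The work goes in short steps, each a Python script; the robot and the scene stay as the last script left them, time stands still between calls to the robot, and variables do not carry over. Pictures are saved under pics/ and viewed, at most 13 in all, crops included, and the job is handed in when it is done.

```bash
ls; mkdir -p pics; python3 - <<'E'
from rig import robot
import cv2,numpy as np
for n in("scene","top"):
    p,d=robot.grab_frame(n); cv2.imwrite(f"pics/{n}0.png",p[:,:,::-1]); np.savez(f"{n}0.npz",p=p,d=d)
    i=robot.camera_info(n); print(n,i["vfov"],i["cx"],i["cy"],np.round(i["view"],4).tolist())
    print((d>0).mean())
i=robot.camera_info("wrist");print(i,robot.read_tcp_rot(),robot.read_t(),robot.read_finger_force(),robot.read_force())
E
```

```text
pics
scene 52.908765035520794 318.78769576514145 199.88229872333025 [[-0.854, -0.5201, -0.0134, 0.4567], [-0.3866, 0.6516, -0.6527, 0.3151], [0.3482, -0.5523, -0.7575, 1.0142], [0.0, 0.0, 0.0, 1.0]]
0.99570703125
top 56.35886518907187 321.4138607884588 198.20328889477665 [[0.021, -0.9997, -0.012, -0.0392], [-0.985, -0.0186, -0.1713, 0.5444], [0.171, 0.0154, -0.9852, 1.028], [0.0, 0.0, 0.0, 1.0]]
0.9961640625
{'vfov': 63.813038162601984, 'cx': 316.81396876045875, 'cy': 202.55379163509753, 'T_tool_cam': array([[ 8.59851717e-05, -9.56608980e-01, -2.91374762e-01,
         7.89557998e-02],
       [ 9.99999927e-01, -2.62749977e-05,  3.81364753e-04,
        -3.56710805e-04],
       [-3.72472818e-04, -2.91374774e-01,  9.56608908e-01,
        -1.58466968e-01],
       [ 0.00000000e+00,  0.00000000e+00,  0.00000000e+00,
         1.00000000e+00]])} [[-9.67487907e-01 -2.52916758e-01 -5.13480869e-04]
 [-2.52917237e-01  9.67486919e-01  1.39039395e-03]
 [ 1.45132093e-04  1.47505750e-03 -9.99998902e-01]] 0.1 0.0 [-0.9386725   0.17070574  0.19510359]
```

View pics/top0.png

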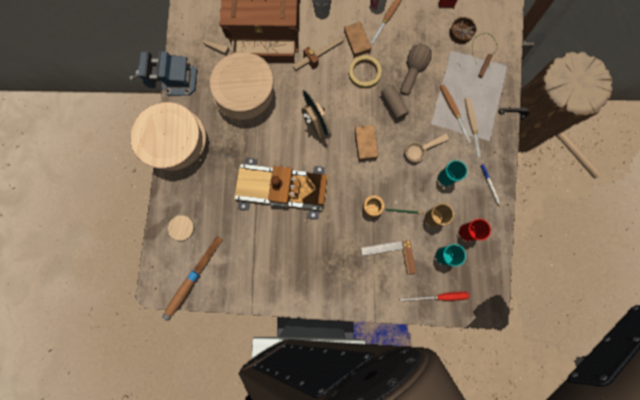

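View pics/scene0.png

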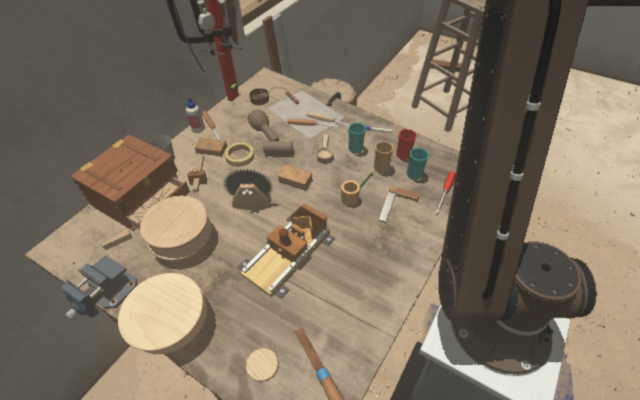

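The top view shows the jig at about (282,187), with the V at its right end and the dark knob at (277,182). Two tan vessels stand at (374,206) and (441,215), and turquoise and red look-alikes surround the second. I'll measure them from depth.

```bash
cat > h.py <<'E'
import numpy as np,cv2
from rig import robot
def cloud(n,p=None,d=None):
    """per-pixel world points for camera n"""
    i=robot.camera_info(n)
    if n=="wrist":
        T=np.eye(4);T[:3,:3]=robot.read_tcp_rot();T[:3,3]=robot.read_position();T=T@i["T_tool_cam"]
    else: T=np.linalg.inv(i["view"])
    if p is None: p,d=robot.grab_frame(n)
    f=200/np.tan(np.radians(i["vfov"]/2))
    v,u=np.mgrid[:400,:640]
    P=np.stack([(u-i["cx"])/f*d,(v-i["cy"])/f*d,d],-1)
    W=P@T[:3,:3].T+T[:3,3]; W[d<=0]=np.nan
    return p,W
def circ(xy):
    A=np.c_[2*xy,np.ones(len(xy))];s=np.linalg.lstsq(A,(xy**2).sum(1),rcond=None)[0]
    return s[:2],np.sqrt(s[2]+s[:2]@s[:2])
E
python3 - <<'E'
from h import *
for n in("top","scene"):
    z=np.load(n+"0.npz");p,W=cloud(n,z["p"],z["d"])
    hsv=cv2.cvtColor(p,cv2.COLOR_RGB2HSV)
    pts={"top":[(374,206),(441,215),(455,173),(479,230),(277,182),(250,187),(225,225),(400,247)],"scene":[(350,193),(383,158)]}[n]
    for u,v in pts[:2]:
        w=W[v-16:v+17,u-14:u+15].reshape(-1,3);w=w[(w[:,2]>0.03)]
        zt=np.percentile(w[:,2],97);r=w[w[:,2]>zt-.006];print(n,(u,v),"ztop",zt,"fit",circ(r[:,:2]),len(r),"hsv",hsv[v,u],hsv[v-9:v+10,u-9:u+10].reshape(-1,3).mean(0))
    for u,v in pts[2:]: print((u,v),W[v,u].round(3))
z=np.load("top0.npz");p,W=cloud("top",z["p"],z["d"])
c=p[145:225,225:345];cv2.imwrite("pics/jig.png",cv2.resize(c,None,fx=6,fy=6,interpolation=2)[:,:,::-1])
c=p[150:280,350:510];cv2.imwrite("pics/cups.png",cv2.resize(c,None,fx=4,fy=4,interpolation=2)[:,:,::-1])
m=(W[...,2]>.008)&(W[...,2]<.14)
h=W[150:222:4,230:336:5,2];print("\n".join(" ".join(f"{int(x*1000):3d}" for x in r) for r in np.nan_to_num(h)))
E
```

```text
top (374, 206) ztop 0.06227183611197986 fit (array([ 0.52491833, -0.17694392]), np.float64(0.025188054921114252)) 140 hsv [ 16 136 216] [ 16.33240997 130.93628809 161.43767313]
top (441, 215) ztop 0.09571322554911435 fit (array([ 0.49998101, -0.35904039]), np.float64(0.028180810130518957)) 83 hsv [ 16 134  80] [ 16.39612188 132.87257618  98.30193906]
(455, 173) [ 0.633 -0.423  0.02 ]
(479, 230) [nan nan nan]
(277, 182) [0.577 0.093 0.109]
(250, 187) [0.58  0.186 0.018]
(225, 225) [0.467 0.258 0.001]
(400, 247) [ 0.412 -0.26   0.006]
scene (350, 193) ztop 0.062048540803718674 fit (array([ 0.52791704, -0.17526014]), np.float64(0.025493304842714743)) 104 hsv [ 16 115 186] [ 16.56786704  98.86149584 126.02493075]
scene (383, 158) ztop 0.0944634999831208 fit (array([ 0.50258915, -0.35730375]), np.float64(0.02786677845756945)) 68 hsv [ 17  90 102] [ 16.54570637  90.37396122 108.67313019]
  1   1  -4  -2  -2  -3   0   0  -2  -3  -1   2   0  -1   2  -2   4   0  -1   1  -2   0
  1   0  -1  -2   0  -2   2   1  -2   2   0  -2   0   0   0   0   0  -2  -2   1  -2  -1
 -2   3   0   2   8   1   1  
[... 678 characters left out ...]
   0  17  17  18  14  18  12  68  63  66  63  32  66  13  19  14  68  67  56  -4   0
 -1  16  15  17  16  13  15  18  61  63  64  67  50  49  18  16  65  63  65  15  -1   2
  0  22  20  26  26  26  19  14  64  66  66  66  19  16  16  67  65  68  66  13  -3   2
  0   1   4   6   7  14  18  26  36  47  62  63  18  11  18  60  70  66  65   1   1   0
  1   0   5   4  -1  -2  -1  -1   1  -1   0  35  17  25  28  26  28  28  25  -1   0   0
  3  -2   1   4   2  -1  -1  -4  -3  -2   2  -1   0  -4  -1   0   4   8  14   1   0  -1
 -2  -3   0   0   0   0  -1   3   0   0  -1   3   0   0   0   1   6   4  -1  -1  -3  -1
  0   1   2   3   0  -6   2   0  -2  -2  -1  -1   0  -1   3   0   4   5   0  -2   1   0
```

View pics/jig.png

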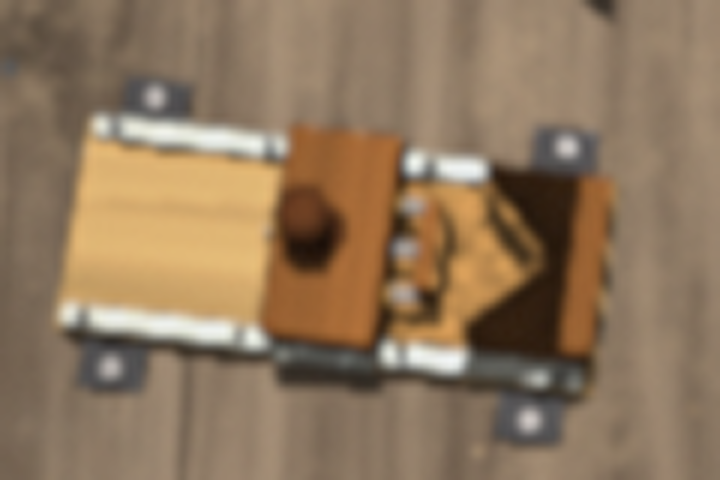

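View pics/cups.png

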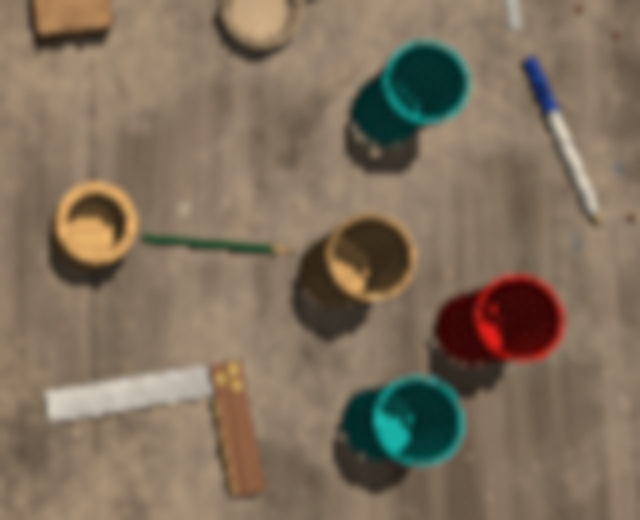

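```bash
cat >> h.py <<'E'
def R(a):
    a=np.radians(a);c,s=np.cos(a),np.sin(a);return np.array([[c,s,0],[s,-c,0],[0,0,-1.]])
E
python3 - <<'E'
from h import *
robot.goto([0.46,-0.36,0.30],R(180))
p,W=cloud("wrist");np.savez("w_t.npz",p=p,W=W)
m=(W[...,2]>.085)&(W[...,2]<.105)&np.isfinite(W[...,2])
n,l,s,c=cv2.connectedComponentsWithStats(cv2.morphologyEx(m.astype(np.uint8),cv2.MORPH_CLOSE,np.ones((3,3))))
hsv=cv2.cvtColor(p,cv2.COLOR_RGB2HSV)
for k in range(1,n):
    if s[k,4]>150:
        q=W[(l==k)&m];print(c[k],s[k],"hue",np.median(hsv[(l==k)&m],0),circ(q[:,:2]),np.median(q[:,2]),"z")
cv2.imwrite("pics/w_t.png",p[:,:,::-1])
robot.goto([0.52,0.06,0.30],R(180))
p,W=cloud("wrist");np.savez("w_j.npz",p=p,W=W);cv2.imwrite("pics/w_j.png",p[:,:,::-1])
for lo,hi in((.057,.074),(.1,.118)):
    m=(W[...,2]>lo)&(W[...,2]<hi)
    n,l,s,c=cv2.connectedComponentsWithStats(cv2.morphologyEx(m.astype(np.uint8),cv2.MORPH_OPEN,np.ones((3,3))))
    for k in range(1,n):
        if s[k,4]>150:
            q=W[(l==k)&m];print(lo,c[k],s[k],q.mean(0).round(4),cv2.minAreaRect(q[:,:2].astype(np.float32)*1000))
print(robot.read_t())
E
```

```text
[290.18330606 115.50081833] [265  88  55  56 611] hue [ 87. 172.  81.] (array([ 0.39232253, -0.38775489]), np.float64(0.02775013163266762)) 0.09470159441952858 z
[230.33652313 179.45773525] [207 153  52  51 627] hue [  1. 204. 219.] (array([ 0.46207337, -0.45780902]), np.float64(0.027955386332586717)) 0.09429200344454908 z
[317.42728905 213.38779174] [293 187  50  48 557] hue [ 16. 125. 209.] (array([ 0.50183653, -0.36001942]), np.float64(0.027937077268401257)) 0.09442981014871132 z
[285.01293103 315.11206897] [266 311  39  10 232] hue [ 87.  179.  101.5] (array([ 0.62537515, -0.40249971]), np.float64(0.027241316983273558)) 0.0928652293291338 z
0.057 [130.49212598 175.52755906] [108 154  46  44 762] [ 0.5269 -0.1766  0.0598] ((527.2442016601562, -177.1280517578125), (55.71689987182617, 56.63747024536133), 0.49554336071014404)
0.057 [261.90322581 210.10322581] [ 240  177   52   69 2635] [ 0.5708 -0.0114  0.0676] ((573.6278686523438, -7.809337615966797), (62.107757568359375, 86.93736267089844), 84.11743927001953)
0.057 [340.12326769 214.33041575] [ 317  178   52   79 2742] [0.5776 0.089  0.0653] ((583.6934204101562, 91.44454956054688), (56.24104690551758, 104.00165557861328), 83.94284057617188)
0.057 [305.15666667 214.57666667] [300 198  12  34 300] [0.5773 0.0439 0.0654] ((578.4645385742188, 43.64971160888672), (11.88905143737793, 43.49163055419922), 83.89665985107422)
0.057 [264.70080863 330.74663073] [247 318  37  26 371] [ 0.7558 -0.0169  0.0656] ((756.5587158203125, -16.18108367919922), (63.036861419677734, 19.21921730041504), 64.59034729003906)
0.1 [351.05626598 231.57289003] [340 221  23  22 391] [0.5828 0.0989 0.1099] ((584.1630859375, 99.259521484375), (25.732101440429688, 25.759004592895508), 35.73836135864258)
3.3083
```

View pics/w_j.png

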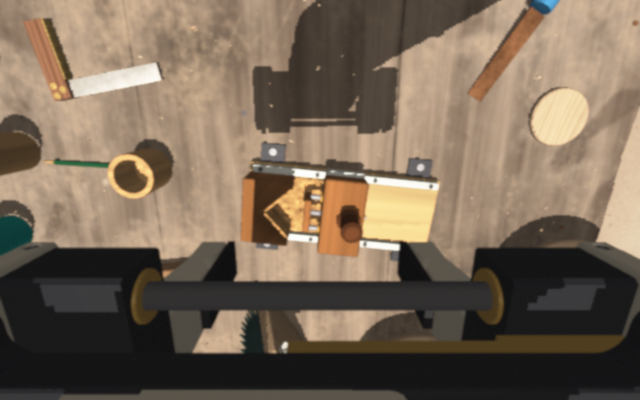

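View pics/w_t.png

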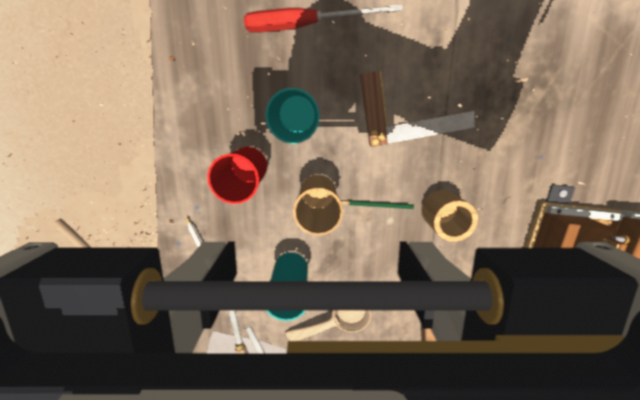

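The wrist view shows the jig at (340,210), turned about 5.9° with the V to the left and the knob at (351,230). The tumbler rim at (317,213) gives a centre of about (0.502,-0.360). The carriage comes out at about 0.016. I'll grip the knob, then pull it to the open stop, whose 0.105 value gives a precise reference.

```bash
cat >> h.py <<'E'
YAW=5.9
jy=np.array([np.sin(np.radians(YAW)),np.cos(np.radians(YAW)),0]);jx=np.array([jy[1],-jy[0],0])
O=np.array([0.5843,0.0957,0])
def J(x,y,z): return O+jx*x+jy*y+[0,0,z]
RK=R(180-YAW)
E
python3 - <<'E'
from h import *
k=np.array([0.584,0.099,0])
robot.move_gripper(0.5)
robot.goto(k+[0,0,.16],RK); robot.servo_line(k+[0,0,.070],speed=.1)
print("f",robot.read_force())
for g in (.36,.32,.30,.28,.27,.26,.25,.24):
    robot.move_gripper(g);print(g,robot.read_grip_width(),robot.read_finger_force(),robot.read_force().round(1))
robot.move_gripper(0.);print(robot.read_grip_width(),robot.read_finger_force())
print(robot.read_t())
E
```

```text
f [-0.41549715 -0.70427754  0.56068239]
0.36 0.3657959780470643 0.0 [-0.   0.4 -0.1]
0.32 0.3200089568816626 0.5711301082192222 [-0.3  1.6 -0.7]
0.3 0.30260305671373283 2.6782598258796497 [-1.   5.8 -0.4]
0.28 0.28423182715646295 25.58048170991242 [-1.1  5.9 -0.6]
0.27 0.2813431754181795 29.999922215938568 [-1.6  6.  -0. ]
0.26 0.28244074875806435 30.000029895454645 [-0.9  6.3  0. ]
0.25 0.2824368788500754 29.999885139986873 [-1.7  6.1 -1. ]
0.24 0.2831915987148685 29.999937638640404 [-1.5  6.3 -1. ]
0.2783099357027897 29.999907799065113
8.3917
```

```bash
python3 - <<'E'
from h import *
p0=robot.read_position();print("start",((p0-O)@jy).round(4),((p0-O)@jx).round(4))
robot.servo_line(p0+jy*.080,speed=.06)
print(((robot.read_position()-O)@jy).round(4),(robot.read_force()@jy).round(1))
t=p0+jy*.080
for i in range(12):
    t=t+jy*.0015;robot.servo_line(t,speed=.03)
    y=(robot.read_position()-O)@jy;f=robot.read_force()@jy
    print(i,y.round(4),((t-O)@jy).round(4),f.round(1))
    if f<-16: break
t=t-jy*.001;robot.servo_line(t,speed=.03);y=(robot.read_position()-O)@jy
print(y,robot.read_force()@jy,robot.read_grip_width(),robot.read_t(),robot.read_position())
E
```

```text
start 0.0042 -0.0005
0.0827 -3.9
0 0.0841 0.0857 -4.6
1 0.0856 0.0872 -5.4
2 0.0871 0.0887 -4.6
3 0.0886 0.0902 -5.3
4 0.0901 0.0917 -4.6
5 0.0906 0.0932 -8.2
6 0.0906 0.0947 -14.0
7 0.0907 0.0962 -20.2
0.09067192817935579 -16.250640321430776 0.28217475179342655 12.1417 [0.59298481 0.1859573  0.06992108]
```

```bash
python3 - <<'E'
from h import *
robot.move_gripper(0.5)
p=robot.read_position();robot.servo_line(p+[0,0,.11],speed=.2)
T=np.array([0.502,-0.3597,0])
q=[(a,robot.ik(T+[0,0,.18],R(a)),robot.ik(J(0,-.05,.2),R(a))) for a in(84.1,-95.9)]
for a,u,v in q: print(a,None if u is None else np.round(u),None if v is None else np.round(v))
a=min((x for x in q if x[1] is not None and x[2] is not None),key=lambda x:max(abs(x[1][5]),abs(x[2][5])))[0]
print("yaw",a)
robot.goto(T+[0,0,.18],R(a));robot.move_gripper(.85)
robot.servo_line(T+[0,0,.053],speed=.12)
print(robot.read_position(),robot.read_force())
g=.70
while g>.56:
    robot.move_gripper(g);f=robot.read_finger_force();w=robot.read_grip_width()
    if f>.2: print(round(g,3),w,f,robot.read_force().round(1))
    if f>3: break
    g-=.012 if g>.67 else .003
print(robot.read_t())
p,W=cloud("top");c=p[150:280,350:510];cv2.imwrite("pics/grip.png",cv2.resize(c,None,fx=4,fy=4)[:,:,::-1])
E
```

```text
84.1 [ -18.   17.  -11.    0.  -62. -168.] [ 24.  13. -14.   0. -63. 150.]
-95.9 [-18.  17. -11.   0. -62.  12.] [ 24.  13. -14.   0. -63. -30.]
yaw -95.9
[ 0.50252078 -0.35993736  0.05376783] [-0.65619263 -0.05140889  0.41278246]
0.676 0.6773519102167467 0.473479368538392 [ 0.7 -0.3  0.3]
0.664 0.6634921158241802 11.356285025831312 [0.5 0.3 0.6]
18.7167
```

View pics/grip.png

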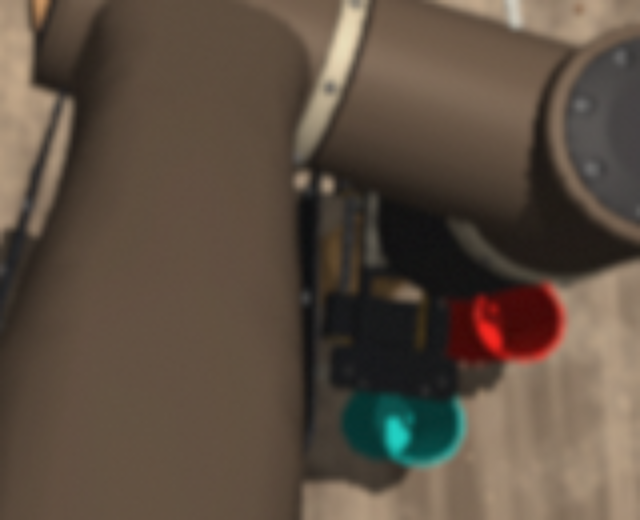

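The arm hides most of the cup in this view, but the fingers straddle it. The force is 11 N, so I'll ease off slightly and lift.

```bash
python3 - <<'E'
from h import *
robot.move_gripper(.667);print(robot.read_grip_width(),robot.read_finger_force())
if robot.read_finger_force()<3: robot.move_gripper(.665);print(robot.read_finger_force())
p=robot.read_position();print(p)
robot.servo_line(p+[0,0,.03],speed=.05);print(robot.read_finger_force(),robot.read_force().round(2))
robot.servo_line(p+[0,0,.14],speed=.12)
print(robot.read_finger_force(),robot.read_grip_width(),robot.read_force().round(2),robot.read_t())
p,W=cloud("wrist");cv2.imwrite("pics/lift.png",p[:,:,::-1])
q=W.reshape(-1,3);x=robot.read_position();print(x)
p,W=cloud("scene");cv2.imwrite("pics/lift2.png",cv2.resize(p[80:260,270:510],None,fx=3,fy=3)[:,:,::-1])
E
```

```text
0.6694046878703817 7.5598209315649
[ 0.50206755 -0.35971972  0.05301817]
7.470768974671955 [ 1.03  0.1  -1.18]
7.470302422771056 0.6728788205488894 [-0.94 -0.35 -0.55] 20.8
[ 0.50154963 -0.35944561  0.19189425]
```

View pics/lift2.png

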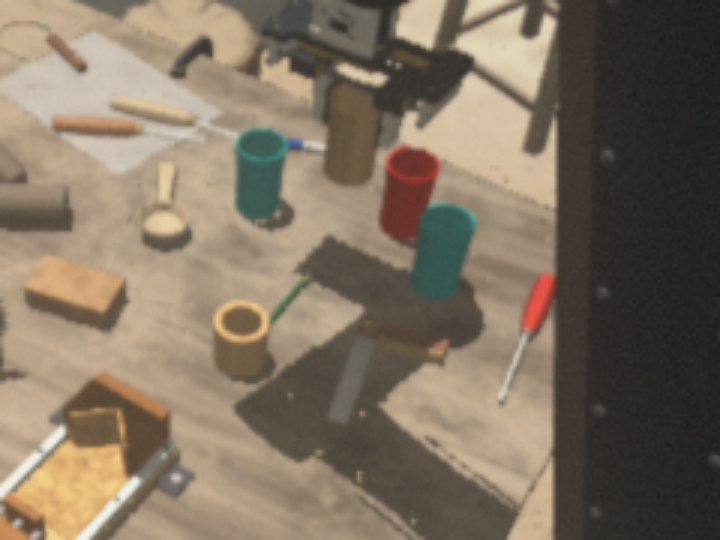

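Tumbler hangs upright in the gripper at crop (352,130) with the bench things undisturbed. Placing it 12 mm out from the seat.

```bash
python3 - <<'E'
from h import *
a=R(-95.9)
robot.goto(J(0,-.054,.195),a);print(robot.read_finger_force())
robot.servo_line(J(0,-.054,.080),speed=.08)
robot.dwell(.3);f0=robot.read_force();print("f0",f0.round(2),robot.read_position())
z=.078
while z>.066:
    robot.servo_line(J(0,-.054,z),speed=.02);robot.dwell(.1)
    f=np.mean([robot.read_force() for _ in range(3)],0)-f0;pz=robot.read_position()
    print(round(z,4),pz[2].round(4),f.round(2))
    if f[2]>2: break
    z-=.001
p=robot.read_position();print("jig xy",(p-O)@jx,(p-O)@jy,robot.read_finger_force(),robot.read_t())
E
```

```text
7.470318731684529
f0 [-0.21  0.51 -0.89] [0.57882351 0.0420239  0.0802019 ]
0.078 0.0779 [ 0.53  0.39 -0.27]
0.077 0.077 [ 1.17 -0.73 -0.51]
0.076 0.076 [ 0.22 -0.83  0.08]
0.075 0.075 [ 0.8  -0.7   0.14]
0.074 0.074 [ 0.5  -0.76 -0.58]
0.073 0.073 [-0.1  -0.92  0.28]
0.072 0.072 [ 1.26 -1.25  0.39]
0.071 0.0711 [0.11 0.3  1.05]
0.07 0.0706 [ 0.62 -0.4   7.49]
jig xy 0.0006131538964668877 -0.053851125969326785 7.31391381494177 27.4583
```

```bash
python3 - <<'E'
from h import *
robot.servo_line(J(0,-.054,.0708),speed=.02)
for g in(.675,.69,.8): robot.move_gripper(g)
robot.servo_line(J(0,-.054,.12),speed=.08);robot.servo_line(J(0,-.054,.25),speed=.2)
p=J(-.02,.0,.30);robot.goto(p,RK)
p,W=cloud("wrist");cv2.imwrite("pics/placed.png",p[:,:,::-1])
m=(W[...,2]>.102)&(W[...,2]<.122)
n,l,s,c=cv2.connectedComponentsWithStats(cv2.morphologyEx(m.astype(np.uint8),cv2.MORPH_CLOSE,np.ones((3,3))))
for k in range(1,n):
    if s[k,4]>150:
        q=W[(l==k)&m];cc,r=circ(q[:,:2]);d=np.r_[cc,0]-O;print(c[k],s[k],cc,r,"jig",d@jx,d@jy,np.median(q[:,2]))
print(robot.read_t())
E
```

```text
[267.12349398 198.71385542] [242 170  54  53 664] [0.57766364 0.04223227] 0.027895495667843682 jig -0.0011051191353144548 -0.05386666531866806 0.11228206277456715
[396.16009281 195.92343387] [385 185  24  23 431] [0.59281724 0.1845494 ] 0.009349658855959796 jig -0.0006609363697524084 0.0892542595599193 0.11043013113048875
[238.91919192 338.25925926] [224 326  28  27 297] [ 0.7760489  -0.04751402] 0.030472301873670508 jig 0.2054545012793334 -0.12274503542138211 0.11332375329113725
31.7333
```

View pics/placed.png

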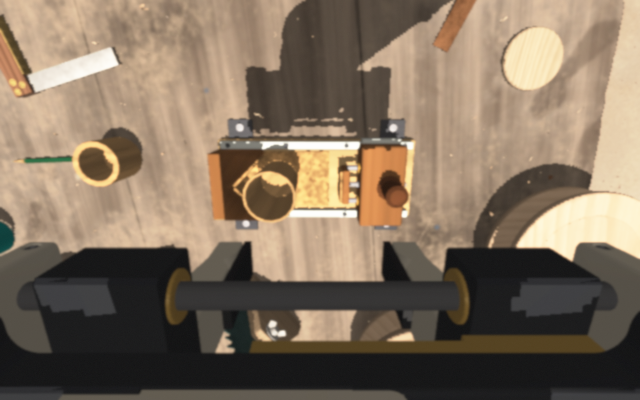

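The tumbler stands upright on the bed at (267,198), measured at jig (-0.001, -0.054). Now I'll close the carriage slowly.

```bash
python3 - <<'E'
from h import *
robot.move_gripper(.5)
robot.goto(J(-.0005,.090,.18),RK);robot.servo_line(J(-.0005,.090,.070),speed=.12)
robot.move_gripper(.0)
Y=lambda:(robot.read_position()-O)@jy
print("knob",Y(),robot.read_grip_width(),robot.read_finger_force())
robot.servo_line(J(-.0005,.040,.070),speed=.05);print(Y(),robot.read_force()@jy)
t=.040;yF=.0166
while Y()>yF+.0004 and t>yF-.006:
    t-=min(.002,max(.0005,Y()-yF));robot.servo_line(J(-.0005,t,.070),speed=.02)
    print(round(t,4),Y().round(4),(robot.read_force()@jy).round(1))
print(robot.read_t())
E
```

```text
knob 0.09045983853422966 0.27636750158024753 30.000361260026693
0.040702280674252536 3.9581613818160575
0.038 0.0388 4.7
0.036 0.0368 4.7
0.034 0.0348 5.2
0.032 0.0329 5.2
0.03 0.0309 5.4
0.028 0.0289 5.4
0.026 0.0268 5.9
0.024 0.0249 6.0
0.022 0.023 5.7
0.02 0.0211 6.3
0.018 0.0192 6.5
0.016 0.0174 6.8
0.0152 0.0168 8.0
39.0167
```

```bash
python3 - <<'E'
from h import *
robot.move_gripper(.5)
p=robot.read_position();robot.servo_line(p+[0,0,.11],speed=.15)
robot.goto(J(-.05,.0,.24),RK)
p,W=cloud("wrist");cv2.imwrite("pics/final.png",cv2.resize(p[80:280,180:440],None,fx=3,fy=3)[:,:,::-1])
m=(W[...,2]>.102)&(W[...,2]<.122)
n,l,s,c=cv2.connectedComponentsWithStats(cv2.morphologyEx(m.astype(np.uint8),cv2.MORPH_CLOSE,np.ones((3,3))))
for k in range(1,n):
    if s[k,4]>150:
        q=W[(l==k)&m];cc,r=circ(q[:,:2]);d=np.r_[cc,0]-O;print(c[k],cc,r,"jig",d@jx,d@jy,np.median(q[:,2]))
print(robot.read_t())
E
```

```text
[250.91465677 227.567718  ] [0.57569352 0.0316949 ] 0.027809771367039972 jig -0.001981642461195615 -0.06455073963930096 0.11237646140590435
[333.42545455 241.02181818] [0.58479117 0.11194261] 0.009324756893843001 jig -0.0011810483902804576 0.016207057082415526 0.11044403794354435
40.9583
```

View pics/final.png

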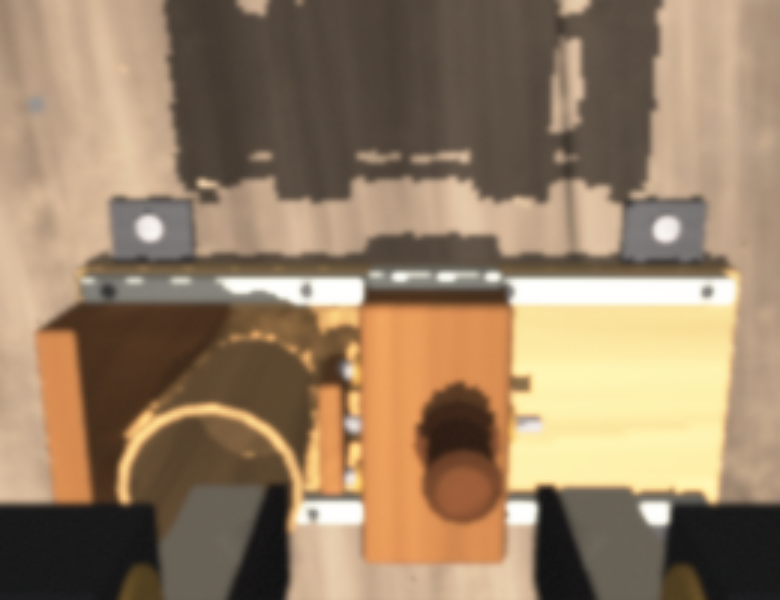

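Tumbler is in the V with the pad against it, and the rod is showing at the back (530,424 in the crop). I'll take one unoccluded measurement of rim, knob and rod before handing in.

```bash
python3 - <<'E'
from h import *
robot.goto(J(-.09,-.01,.24),RK)
T=np.eye(4);T[:3,:3]=robot.read_tcp_rot();T[:3,3]=robot.read_position();print(T[:3,3])
p,W=cloud("wrist")
m=(W[...,2]>.102)&(W[...,2]<.122)
n,l,s,c=cv2.connectedComponentsWithStats(cv2.morphologyEx(m.astype(np.uint8),cv2.MORPH_CLOSE,np.ones((3,3))))
for k in range(1,n):
    if s[k,4]>150:
        q=W[(l==k)&m];cc,r=circ(q[:,:2]);d=np.r_[cc,0]-O;print(c[k],s[k],r,"jig",d@jx,d@jy,np.median(q[:,2]))
# rod: bright grey pixels behind the carriage near jig x=0, cast onto z=.044
i=robot.camera_info("wrist");f=200/np.tan(np.radians(i["vfov"]/2))
def cast(T,u,v,z):
    C=T@i["T_tool_cam"];r=C[:3,:3]@[(u-i["cx"])/f,(v-i["cy"])/f,1];P=C[:3,3]+r*(z-C[2,3])/r[2];return (P-O)@jx,(P-O)@jy
T0=np.eye(4);T0[:3,:3]=RK;T0[:3,3]=J(-.02,0,.30)
for name,im,TT,yk in(("now",p,T,.0168),("relaxed",cv2.imread("pics/placed.png")[:,:,::-1],T0,.0905)):
    hs=cv2.cvtColor(np.ascontiguousarray(im),cv2.COLOR_RGB2HSV)
    ok=[]
    for v in range(130,330):
        for u in range(250,470):
            x,y=cast(TT,u,v,.044)
            if abs(x)<.012 and .015<y-yk<.055 and hs[v,u,1]<60: ok.append((u,v,x,y-yk,hs[v,u,2]))
    o=np.array(ok)
    if len(o): print(name,len(o),"tip rel knob",o[:,3].max(),"min",o[:,3].min(),o[o[:,3].argmax()],"x",o[:,2].mean())
print(robot.read_t())
cv2.imwrite("pics/f2.png",p[:,:,::-1])
E
```

```text
[0.49269228 0.09466572 0.2387305 ]
[343.33986928 274.29411765] [331 266  26  15 306] 0.008182939358518958 jig -0.004104783934596554 0.016058357878160352 0.10970785661278076
now 448 tip rel knob 0.05492218748601253 min 0.024340200201149857 [3.85000000e+02 2.57000000e+02 6.10011283e-03 5.49221875e-02
 1.06000000e+02] x 0.00041831413058122143
41.2917
```

```bash
python3 - <<'E'
from h import *
robot.goto(J(.01,-.01,.24),RK)
p,W=cloud("wrist")
m=(W[...,2]>.102)&(W[...,2]<.122)
n,l,s,c=cv2.connectedComponentsWithStats(cv2.morphologyEx(m.astype(np.uint8),cv2.MORPH_CLOSE,np.ones((3,3))))
for k in range(1,n):
    if s[k,4]>150:
        q=W[(l==k)&m];cc,r=circ(q[:,:2]);d=np.r_[cc,0]-O;print(c[k],s[k],r,"jig",d@jx,d@jy,np.median(q[:,2]))
print(robot.read_t())
a=cv2.resize(p[100:245,220:420],(800,580//2*1))[:,:,::-1]
b=cv2.resize(cv2.imread("pics/placed.png")[140:230,330:430],None,fx=3,fy=3)
o=np.zeros((600,800,3),np.uint8);o[:290]=a;o[300:570,:300]=b;cv2.imwrite("pics/f3.png",o)
E
```

```text
[253.8272458  184.63573544] [ 224  149   66   65 1013] 0.027851296936630788 jig -0.0014937576282585989 -0.06465586803896149 0.11237453660781543
[346.03538462 181.64461538] [332 168  29  29 650] 0.009366067036749725 jig -0.0005038328941416254 0.01603157378795168 0.11063872269158523
41.825
```

View pics/f3.png

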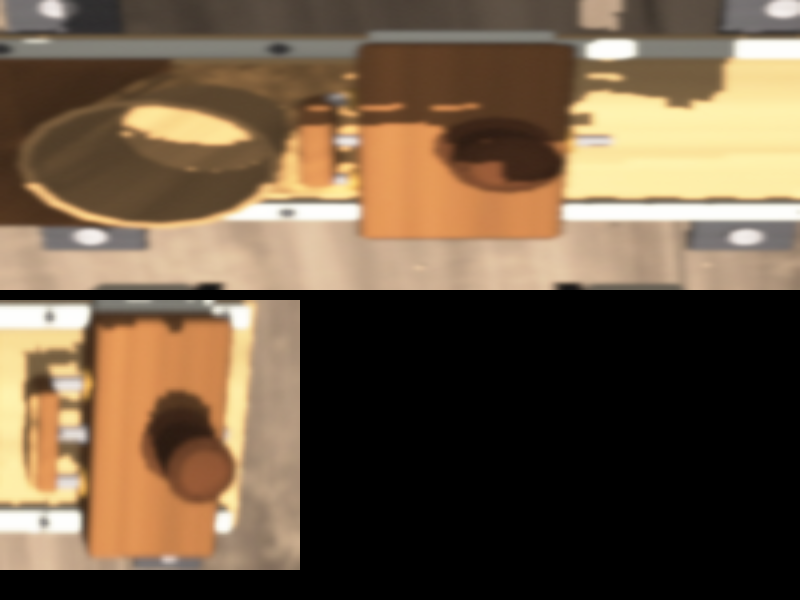

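```bash
python3 - <<'E'
from h import *
def meas(W):
    D=np.nan_to_num(W-O,nan=9);x=D@jx;y=D@jy;z=W[...,2]
    k=(z>.105)&(z<.116)&(abs(x)<.015)&(y>-.02)&(y<.11)
    ky=circ(np.stack([x[k],y[k]],1))[0][1]
    r=y-ky; b=(abs(x)<.018)&(z>.056)&(z<.074)&(r>-.066)&(r<-.015)
    h,e=np.histogram(r[b],bins=np.arange(-.066,-.014,.002))
    print("knob",ky,list(zip((e[:-1]*1000).round().astype(int).tolist(),h.tolist())))
    q=r[b&(r<-.036)];print(len(q),"pad median",np.median(q),np.percentile(q,[5,95]))
meas(np.load("w_j.npz")["W"])
for _ in range(2): meas(cloud("wrist")[1])
print(robot.read_t())
E
```

```text
knob 0.0032542013760461694 [(-66, 0), (-64, 0), (-62, 31), (-60, 41), (-58, 39), (-56, 42), (-54, 39), (-52, 42), (-50, 5), (-48, 0), (-46, 0), (-44, 0), (-42, 0), (-40, 0), (-38, 0), (-36, 41), (-34, 41), (-32, 40), (-30, 40), (-28, 43), (-26, 39), (-24, 41), (-22, 41), (-20, 40), (-18, 39)]
239 pad median -0.05557414764580976 [-0.06091314 -0.05036245]
knob 0.01608846272335882 [(-66, 6), (-64, 4), (-62, 10), (-60, 8), (-58, 13), (-56, 18), (-54, 59), (-52, 57), (-50, 65), (-48, 68), (-46, 66), (-44, 67), (-42, 1), (-40, 0), (-38, 0), (-36, 45), (-34, 54), (-32, 66), (-30, 67), (-28, 66), (-26, 67), (-24, 66), (-22, 67), (-20, 67), (-18, 62)]
442 pad median -0.04863110495222015 [-0.05930097 -0.0424131 ]
knob 0.016091974895603937 [(-66, 5), (-64, 5), (-62, 7), (-60, 10), (-58, 13), (-56, 17), (-54, 60), (-52, 61), (-50, 67), (-48, 67), (-46, 66), (-44, 67), (-42, 3), (-40, 0), (-38, 0), (-36, 33), (-34, 67), (-32, 68), (-30, 66), (-28, 66), (-26, 67), (-24, 67), (-22, 62), (-20, 51), (-18, 56)]
448 pad median -0.04845309928040475 [-0.05878033 -0.04224432]
41.925
```

Relative to the knob, the pad face has moved from about -62 to -54 mm, so the spring is pressed in about 7.7 mm. That is inside 3–9 but past half, so I'll back the carriage off about 1.5 mm.

```bash
python3 - <<'E'
from h import *
Y=lambda:(robot.read_position()-O)@jy
robot.move_gripper(.5)
robot.goto(J(-.0005,.0166,.18),RK);robot.servo_line(J(-.0005,.0166,.070),speed=.12)
robot.move_gripper(0.);y0=Y();print(y0)
t=.0166
while Y()<y0+.0013 and t<.024:
    t+=.0005;robot.servo_line(J(-.0005,t,.070),speed=.02)
print(t,Y(),robot.read_force()@jy)
robot.move_gripper(.5)
p=robot.read_position();robot.servo_line(p+[0,0,.11],speed=.15)
robot.goto(J(.01,-.01,.24),RK)
W=cloud("wrist")[1]
D=np.nan_to_num(W-O,nan=9);x=D@jx;y=D@jy;z=W[...,2]
k=(z>.105)&(z<.116)&(abs(x)<.015)&(y>-.02)&(y<.11);ky=circ(np.stack([x[k],y[k]],1))[0][1]
r=y-ky;b=(abs(x)<.018)&(z>.056)&(z<.074)&(r>-.054)&(r<-.036)
print("knob",ky,"pad back edge",np.percentile(r[b],98),"(relaxed about -.0500)")
m=(z>.105)&(z<.12)&(abs(x)<.04)&(y<-.03)&(y>-.1);print("rim",circ(np.stack([x[m],y[m]],1)),robot.read_t())
E
```

```text
0.01688149878248075
0.019100000000000002 0.018560362591754465 -3.0291073344718717
knob 0.017767571872211136 pad back edge -0.04379658817086838 (relaxed about -.0500)
rim (array([-0.00141973, -0.06477979]), np.float64(0.027959805367162333)) 47.2083
```

The spring is now pressed in about 6 mm, the tumbler hasn't moved in the V, and the arm is clear.

```bash
python3 -c "
from rig import robot
print(robot.job_done())"
```

```text
the job is handed in; nothing more can be done
None
```

I handed the job in at about 47 s: the tumbler stands upright in the V, held by the pad with its spring pressed in about 6 mm by camera measurement, and the arm is clear; the hand-in call returned no verdict.

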